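Put the sockets back on the rail in order of size

TASK

Put the four loose sockets back on the socket rail, one standing upright, mouth up, in the middle of each empty holder pad, so that the whole row runs in order of size from the smallest socket, which is still at one end of the rail, to the largest, which is still at the other. Leave those two end sockets where they stand.

Things in the scene. Friction and masses are not known exactly. Their poses are not given: they have to be found in the camera images.
- socket_17: hexagon socket, a chromed steel cylinder standing upright with its open six-sided mouth up, smallest of the four loose ones, blue band round the mouth: outer diameter 24 mm, 38 mm tall, its lowest 13 mm a neck of 22 mm diameter, about 75 g. Stands on the red mat (top 2 mm above the table). Origin at the centre of its underside, z up.
- socket_21: hexagon socket, a chromed steel cylinder standing upright with its open six-sided mouth up, second smallest loose one, yellow band round the mouth: outer diameter 29 mm, 40 mm tall, its lowest 13 mm a neck of 24 mm diameter, about 105 g. Stands on the red mat. Origin at the centre of its underside, z up.
- socket_24: hexagon socket, a chromed steel cylinder standing upright with its open six-sided mouth up, second largest loose one, green band round the mouth: outer diameter 33.5 mm, 42 mm tall, its lowest 13 mm a neck of 27 mm diameter, about 140 g. Stands on the red mat. Origin at the centre of its underside, z up.
- socket_27: hexagon socket, a chromed steel cylinder standing upright with its open six-sided mouth up, largest loose one, orange band round the mouth: outer diameter 38 mm, 44 mm tall, its lowest 13 mm a neck of 30 mm diameter, about 180 g. Stands on the red mat. Origin at the centre of its underside, z up.
- socket_13: hexagon socket, a chromed steel cylinder standing upright with its open six-sided mouth up, the smallest of the set, without a band, standing on the holder pad at one end of the rail (either end): outer diameter 20 mm, 37 mm tall, its lowest 13 mm a neck of 22 mm diameter, about 60 g. Loose, not clipped. Origin at the centre of its underside, z up.
- socket_32: hexagon socket, a chromed steel cylinder standing upright with its open six-sided mouth up, the largest of the set, without a band, standing on the holder pad at the other end of the rail: outer diameter 44 mm, 48 mm tall, its lowest 13 mm a neck of 34 mm diameter, about 260 g. Loose, not clipped. Origin at the centre of its underside, z up.
- pad_a: empty holder pad next to the rail end on the robot's right (-y): flat round disc, 48 mm across, grey with a bright face, fixed on a straight aluminium rail (40 mm wide, 404 long) that lies crosswise ahead of the robot with six pads 60 to 75 mm apart. A socket just stands on it. Origin: centre of its top face, 18 mm above the table; z up, y along the rail to the robot's left.
- pad_b: empty holder pad second from the robot's right: flat round disc, 48 mm across, grey with a bright face, fixed on a straight aluminium rail (40 mm wide, 404 long) that lies crosswise ahead of the robot with six pads 60 to 75 mm apart. A socket just stands on it. Origin: centre of its top face, 18 mm above the table; z up, y along the rail to the robot's left.
- pad_c: empty holder pad second from the robot's left: flat round disc, 48 mm across, grey with a bright face, fixed on a straight aluminium rail (40 mm wide, 404 long) that lies crosswise ahead of the robot with six pads 60 to 75 mm apart. A socket just stands on it. Origin: centre of its top face, 18 mm above the table; z up, y along the rail to the robot's left.
- pad_d: empty holder pad next to the rail end on the robot's left (+y): flat round disc, 48 mm across, grey with a bright face, fixed on a straight aluminium rail (40 mm wide, 404 long) that lies crosswise ahead of the robot with six pads 60 to 75 mm apart. A socket just stands on it. Origin: centre of its top face, 18 mm above the table; z up, y along the rail to the robot's left.

How it is judged:
At the end, for the whole second after the job is handed in: Loose sockets upright (0.12 rad), resting on the pads within 10 mm of the pads' centres (foot 4 mm below to 6 mm above the pad face), blue, yellow, green, orange from socket_13's end to socket_32's; these two upright within 12 mm of their starts; all released and at rest (((horizontal distance between socket_13 and pad_a below 0.1 m and horizontal distance between socket_17 and pad_a below 0.01 m and horizontal distance between socket_21 and pad_b below 0.01 m and horizontal distance between socket_24 and pad_c below 0.01 m and horizontal distance between socket_27 and pad_d below 0.01 m) or (horizontal distance between socket_13 and pad_d below 0.1 m and horizontal distance between socket_17 and pad_d below 0.01 m and horizontal distance between socket_21 and pad_c below 0.01 m and horizontal distance between socket_24 and pad_b below 0.01 m and horizontal distance between socket_27 and pad_a below 0.01 m)) and angle between each of socket_17, socket_21, socket_24, socket_27, socket_13, socket_32's own z axis and vertical below 0.12 rad and linear speed of each of socket_17, socket_21, socket_24, socket_27, socket_13, socket_32 below 0.02 m/s and height (world z) of socket_17 between 0.014 and 0.024 m and height (world z) of socket_21 between 0.014 and 0.024 m and height (world z) of socket_24 between 0.014 and 0.024 m and height (world z) of socket_27 between 0.014 and 0.024 m and height (world z) of socket_13 between 0.014 and 0.024 m and height (world z) of socket_32 between 0.014 and 0.024 m and distance of each of socket_13, socket_32 from where it was at the start of the episode below 0.012 m); the robot touches nothing.
It fails at once if an end socket is pushed off its place (more than 20 mm) or knocked over (distance of any of socket_13, socket_32 from where it was at the start of the episode above 0.02 m or angle between any of socket_13, socket_32's own z axis and vertical above 0.5 rad).
It also fails if it takes over 93 s, if anything falls off the work surface, if the arm or the gripper's body presses on something with over 40 N, if the wrist force passes 120 N, or if a joint passes its speed limit or range.

ROBOT

A 6-joint arm with a two-finger parallel gripper is mounted at the origin on the work surface. World frame = base frame: x ahead of the robot, y to its left, z up, the work surface at z = 0. Lengths are in m, angles in rad, forces in N, time in s.
With the tool pointing down it reaches from about 0.3 to 0.875 m from the base axis. Payload 6.4 kg.
Tool frame: the origin (TCP) lies between the finger pads; the fingertips stand 8 mm ahead of it and the grasp point (between the pads) lies 11 mm behind it; x points along the fingers, y is the direction in which the jaws open and shut, and the axes are right-handed (so a half turn about x gives the same grasp; the last joint's range is limited). The gripper opens to 85 mm and grips with 20 to 120 N. Pads are 22 mm wide; open, the fingers measure 114 mm over their backs; the gripper's body (76 mm by 85 mm) begins 54 mm behind the grasp point. The pads swing forward as they close: fully open they stand 13 mm farther back than shut.
Start: joints at [-1.39, 0.181, 1.607, -0, 1.354, -0.206], TCP at [0.217, -0.533, 0.239] pointing down, gripper open.
Joint ranges: [-2.99, 2.99], [-0.89, 2.07], [0.3, 2.58], [-1.14, 4.28], [0, 2.63], [-3.12, 3.12]. Speed limits (rad/s): [2.57, 2.57, 3.01, 3.14, 3.14, 3.14].

INTERFACE

Orientations are given as a rotation vector (axis times angle).
In Python, from workcell import manip, viewer gives the robot as it stands. The module is installed in compiled form; this text tells all that it offers.
- The arm moves only by the tool servo_tool, never from a script. Its argument "rows" is a list of rows, each a list of 7 numbers: the shift along the tool's x, y, z in m, then the turn, a rotation vector about the tool's x, y, z in degrees, then the closure in counts, from 0 (fully open) to 255 (shut). In form: [[tx, ty, tz, wx, wy, wz, hand], ...]. A call has exactly 8 rows; each row shifts and turns the commanded pose from where the row before left it, along the tool's axes as they then stand; what a row does not reach is not made up. A row lasts 1/8 s, in which the tool goes at most 62.5 mm and 10.7 degrees, less where a joint would pass 70% of its speed; a pose out of reach is approached as far as the arm can. A call is refused whole if a number of a shift passes 0.0625 or a number of a turn 10.7, either way. A call with a gripper value outside its range is refused whole. The fingers move at their own pace and stop on an object; the grip force is fixed at half the most. Time passes only in rows, so rows that do not move let the fingers close, or fill a call up. It gives the time, the measured TCP pose, the force and the opening at its end, in the units of the state.
- manip.sense(): the state, without advancing time (a new reading comes with each control period).
- viewer.camera(name): name is "scene" or "top"; returns a dict with "img" (400x640x3 uint8, red, green, blue), "vertical_fov" (degrees; the focal length in pixels is half the picture's height over the tangent of half this angle, whatever the lens; pixels are square), "cx", "cy" (the principal point, pixels), "world_from_camera" (4x4, takes a point from camera to world coordinates). Camera axes: x right, y down, z forward; pixel columns grow to the right and rows downward; lengths in m; the calibration is good to about 2 mm. A picture is of the moment at which its call begins. There is no depth.
- manip.job_done(): hands the job in, once; it reports no verdict.
The state is a dict: "time": time; "joints": joint angles; "dq": joint speeds; "joint_efforts": joint torques, N m; "ee_pos": TCP position; "eef_rot": TCP orientation; "wrist_force": force on the tool from outside, world axes, zero at the start; "torque": the same for the moment, N m; "grip_width": finger opening in m.
Only numpy, scipy, OpenCV 4.12 (cv2) and the standard library are available. Lean on these libraries where they do the work, as an engineer would, in place of code of your own. Each camera call takes 0.05 s, during which the arm holds its last target. There are 200 camera calls.

## Working session

There is one attempt and no reset: what is moved stays moved. The work goes in short steps, Python scripts to look and compute and a tool call to move; the robot and the scene stay as the last step left them, time stands still between calls to the robot, and variables do not carry over. Pictures are saved under pics/ and viewed, about 12 in all and at most 16, crops included, and the job is handed in when it is done.

Besides the shell and the picture viewer there is one more tool, called after "Call:" by a JSON object that holds its "method" and its "body", one argument or row to a line. servo_tool: Moves the arm, as the interface text tells. Its arguments: {"type":"object","properties":{"rows":{"type":"array","items":{"type":"array","items":{"type":"number"}}}},"required":["rows"]}

```bash
mkdir -p pics; cat > h.py <<'E'
import numpy as np, cv2
from workcell import manip, viewer
def ray(c,u,v,z):
    f=200/np.tan(np.radians(c["vertical_fov"])/2); T=np.array(c["world_from_camera"])
    d=T[:3,:3]@np.array([(u-c["cx"])/f,(v-c["cy"])/f,1]); o=T[:3,3]
    return (o+d*(z-o[2])/d[2])
def snap(n,fn):
    c=viewer.camera(n); cv2.imwrite("pics/"+fn,cv2.cvtColor(c["img"],cv2.COLOR_RGB2BGR)); return c
E
python3 - <<'E'
from h import *
for n in ("top","scene"):
    c=snap(n,n+"0.png"); print(n,c["vertical_fov"],c["cx"],c["cy"],np.round(c["world_from_camera"],3).tolist())
print(manip.sense())
E
```

```text
top 52.11310828943094 315.25488044458706 200.59256818550594 [[0.028, -0.996, 0.088, 0.474], [-1.0, -0.028, 0.006, 0.012], [-0.003, -0.088, -0.996, 1.017], [0.0, 0.0, 0.0, 1.0]]
scene 46.32539207646803 321.04932512733143 202.33328844616645 [[-0.725, 0.398, -0.563, 1.133], [0.689, 0.403, -0.602, 0.633], [-0.013, -0.824, -0.566, 0.633], [0.0, 0.0, 0.0, 1.0]]
{'time': 0.1, 'joints': array([-1.39030031e+00,  1.81469764e-01,  1.60787864e+00, -7.32064469e-06,
        1.35382941e+00, -2.06313187e-01]), 'dq': array([ 0.0007853 , -0.00035708, -0.00182133,  0.00180575,  0.00028549,
        0.0014884 ]), 'joint_efforts': array([ 3.00811989e-04, -4.45873797e+01, -3.52236664e+01, -3.12986895e-04,
        4.14110589e-03, -3.02881824e-05]), 'ee_pos': array([ 0.21682954, -0.53203327,  0.23848674]), 'eef_rot': array([ 2.01011415,  0.39530864, -2.01008688]), 'wrist_force': array([ 0.04861657, -0.91669117, -0.35581067]), 'torque': array([ 0.00779357, -0.01547034,  0.00017403]), 'grip_width': 0.08542329524437833}
```

View pics/top0.png

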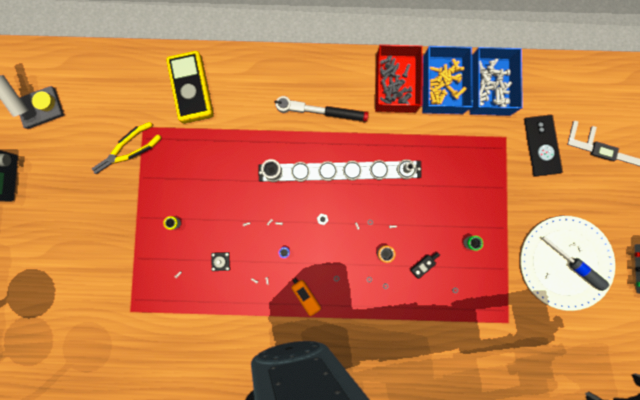

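View pics/scene0.png

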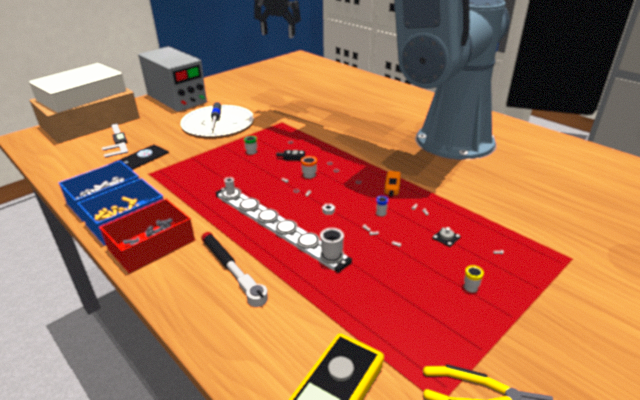

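The top view shows the largest socket at the rail's left end (270,169), the smallest at the right (408,168), and the empty pads at u≈300, 327, 352 and 379. The loose sockets are yellow (171,222), blue (284,252), orange (386,253) and green (474,242). I'll refine these next.

```bash
python3 - <<'E'
from h import *
H={"blue":(105,130,.040,.024),"yellow":(24,33,.042,.029),"green":(45,85,.044,.0335),"orange":(8,20,.046,.038)}
A={"blue":(284,252),"yellow":(171,222),"green":(474,242),"orange":(386,253)}
S={"blue":(382,206),"yellow":(473,275),"green":(251,145),"orange":(309,163)}
for n,P in(("top",A),("scene",S)):
    c=viewer.camera(n); hsv=cv2.cvtColor(c["img"],cv2.COLOR_RGB2HSV)
    for k,(u,v) in P.items():
        lo,hi,z,d=H[k]; m=cv2.inRange(hsv,(lo,100,50),(hi,255,255)); q=np.zeros_like(m); q[v-20:v+20,u-20:u+20]=m[v-20:v+20,u-20:u+20]
        ys,xs=np.nonzero(q)
        if len(xs)<4: print(n,k,"few"); continue
        (cu,cv),r=cv2.minEnclosingCircle(np.column_stack([xs,ys]).astype(np.float32))
        print(n,k,len(xs),round(cu,1),round(cv,1),round(r,1),ray(c,cu,cv,z-.002).round(4))
    g=c["img"][150:190,250:430] if n=="top" else c["img"][170:275,210:360]
    if n=="top":
        for u,v,z in((270.5,169,.066),(300,171.5,.018),(327.5,171,.018),(352.5,170.5,.018),(379,169.7,.018),(408,168,.055)):print(ray(c,u,v,z).round(4))
        b=c["img"][200:270,150:500]
        print(ray(c,259,172,.006),ray(c,421,170,.006))
    g=cv2.resize(g,None,fx=4.4,fy=4.4,interpolation=cv2.INTER_CUBIC)
    cv2.imwrite(f"pics/crop_{n}.png",g[:,:,::-1])
E
```

```text
top blue 28 284.0 252.0 5.1 [0.4363 0.0887 0.038 ]
top yellow 94 170.7 222.5 6.8 [0.4986 0.3618 0.04  ]
top green 82 474.4 242.3 7.6 [ 0.4719 -0.3617  0.042 ]
top orange 137 386.0 253.6 9.3 [ 0.4395 -0.1527  0.044 ]
[0.6301 0.125  0.066 ]
[0.6337 0.0576 0.018 ]
[ 0.6369 -0.0102  0.018 ]
[ 0.6398 -0.0718  0.018 ]
[ 0.6436 -0.1371  0.018 ]
[ 0.6433 -0.2004  0.055 ]
[0.63155448 0.16054068 0.006     ] [ 0.64778811 -0.24362045  0.006     ]
scene blue 59 381.5 200.3 5.1 [0.4392 0.09   0.038 ]
scene yellow 119 474.0 272.0 8.5 [0.4996 0.3619 0.04  ]
scene green 40 250.0 139.0 5.1 [ 0.4717 -0.3615  0.042 ]
scene orange 99 314.6 152.4 16.4 [ 0.3999 -0.1738  0.044 ]
```

View pics/crop_top.png

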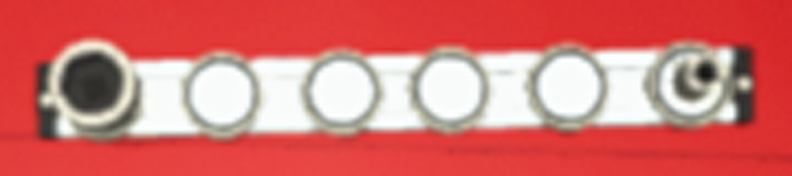

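View pics/crop_scene.png

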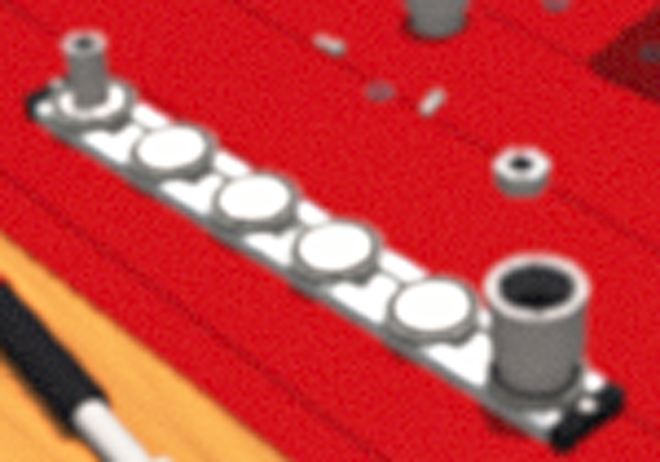

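Crop check: the pads are at px d(300,170.7), c(327.3,170.3), b(352,170) and a(378.7,169.4). The black rail ends measure 404 mm apart, which matches the given length. socket_13 is at the −y end, so blue→a, yellow→b, green→c, orange→d.

```bash
cat >> h.py <<'E'
from scipy.spatial.transform import Rotation as R
def st(): 
    s=manip.sense(); M=R.from_rotvec(s["eef_rot"]).as_matrix()
    print("t",round(s["time"],2),"p",s["ee_pos"].round(4),"w",round(s["grip_width"],4),"F",s["wrist_force"].round(1)); return s,M
def go(x,y,z,ty=(1,0,0)):
    s,M=st(); tx=np.array([0,0,-1.]); ty=np.array(ty,float); ty/=np.linalg.norm(ty); G=np.column_stack([tx,ty,np.cross(tx,ty)])
    print("tool d",(M.T@(np.array([x,y,z])-s["ee_pos"])).round(4),"rot deg",np.degrees(R.from_matrix(M.T@G).as_rotvec()).round(2))
E
python3 - <<'E'
from h import *
t=viewer.camera("top"); s=viewer.camera("scene")
for k,a,b in(("d",(300.1,170.7),(307.8,238.9)),("c",(327.3,170.3),(286,225.7)),("b",(351.9,170.1),(267.6,215.1)),("a",(378.7,169.4),(248.9,203.4))):
    print(k,ray(t,*a,.018).round(4),ray(s,*b,.018).round(4))
_,M=st(); print(M.round(3))
go(.438,.089,.12,(1,0,0)); go(.438,.089,.12,(-1,0,0))
E
```

```text
d [0.6357 0.0575 0.018 ] [0.6344 0.0569 0.018 ]
c [ 0.6386 -0.0096  0.018 ] [ 0.6377 -0.0099  0.018 ]
b [ 0.6408 -0.0703  0.018 ] [ 0.6419 -0.0689  0.018 ]
a [ 0.6443 -0.1363  0.018 ] [ 0.6442 -0.136   0.018 ]
t 0.3 p [ 0.2169 -0.5323  0.239 ] w 0.0854 F [ 1.1  0.9 -1. ]
[[-0.     0.377 -0.926]
 [ 0.001 -0.926 -0.377]
 [-1.    -0.001 -0.   ]]
t 0.3 p [ 0.2169 -0.5323  0.239 ] w 0.0854 F [ 1.1  0.9 -1. ]
tool d [ 0.1193 -0.4919 -0.4392] rot deg [-6.784e+01 -3.000e-02  3.000e-02]
t 0.3 p [ 0.2169 -0.5323  0.239 ] w 0.0854 F [ 1.1  0.9 -1. ]
tool d [ 0.1193 -0.4919 -0.4392] rot deg [1.1216e+02 3.0000e-02 3.0000e-02]
```

Call:
{"method": "servo_tool", "body": {
  "rows": [
    [0.0125,0,0,-8.5,0,0,0],
    [0.0125,0,0,-8.5,0,0,0],
    [0.0125,0,0,-8.5,0,0,0],
    [0.0125,0,0,-8.5,0,0,0],
    [0.0125,0,0,-8.5,0,0,0],
    [0.0125,0,0,-8.5,0,0,0],
    [0.0125,0,0,-8.5,0,0,0],
    [0.0125,0,0,-8.5,0,0,0]
  ]
}}

```text
time: 1.3
ee_pos: [0.2169, -0.5325, 0.1388]
eef_rot: [1.204, 1.213, -1.203]
wrist_force: [-0.2, 1.0, -0.5]
grip_width: 0.0859
```

```bash
python3 -c "
from h import *
go(.472,-.3617,.10)"
```

```text
t 1.3 p [ 0.2169 -0.5325  0.1388] w 0.0859 F [-0.2  1.  -0.5]
tool d [ 0.0389  0.2564 -0.1688] rot deg [ 0.45 -0.    0.  ]
```

Call:
{"method": "servo_tool", "body": {
  "rows": [
    [0.0055,0.0366,-0.0241,0.45,0,0,0],
    [0.0055,0.0366,-0.0241,0,0,0,0],
    [0.0055,0.0366,-0.0241,0,0,0,0],
    [0.0055,0.0366,-0.0241,0,0,0,0],
    [0.0055,0.0366,-0.0241,0,0,0,0],
    [0.0055,0.0366,-0.0241,0,0,0,0],
    [0.0055,0.0366,-0.0241,0,0,0,0],
    [0,0,0,0,0,0,0]
  ]
}}

```text
time: 2.3
ee_pos: [0.4756, -0.3626, 0.1002]
eef_rot: [1.211, 1.21, -1.21]
wrist_force: [-0.4, -0.3, 0.4]
grip_width: 0.0855
```

```bash
python3 -c "
from h import *
go(.472,-.3617,.02)
c=snap('scene','s1.png');g=c['img'][70:190,170:350];cv2.imwrite('pics/s1c.png',cv2.resize(g,None,fx=4,fy=4,interpolation=2)[:,:,::-1])"
```

```text
t 2.3 p [ 0.4756 -0.3626  0.1002] w 0.0855 F [-0.4 -0.3  0.4]
tool d [ 0.0802 -0.0036 -0.0008] rot deg [-0.06 -0.06  0.01]
```

View pics/s1c.png

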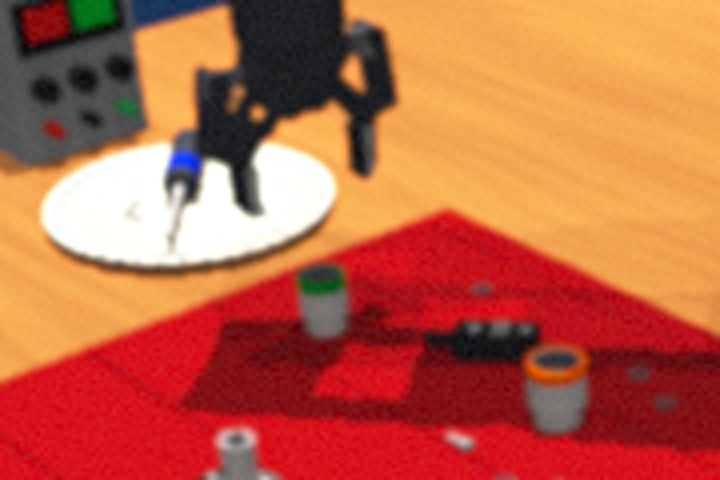

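Green sits directly below the gripper (crop 322,300). Now I'll descend and grip.

Call:
{"method": "servo_tool", "body": {
  "rows": [
    [0.015,-0.002,-0.0008,0,0,0,0],
    [0.015,0,0,0,0,0,0],
    [0.015,0,0,0,0,0,0],
    [0.015,0,0,0,0,0,0],
    [0.016,0,0,0,0,0,0],
    [0,0,0,0,0,0,100],
    [0,0,0,0,0,0,255],
    [0,0,0,0,0,0,255]
  ]
}}

```text
time: 3.35
ee_pos: [0.4722, -0.3645, 0.0256]
eef_rot: [1.212, 1.205, -1.213]
wrist_force: [-2.0, 0.5, 29.1]
grip_width: 0.0325
```

Call:
{"method": "servo_tool", "body": {
  "rows": [
    [0,0,0,0,0,0,255],
    [0,0,0,0,0,0,255],
    [0,0,0,0,0,0,255],
    [0,0,0,0,0,0,255],
    [-0.02,0,0,0,0,0,255],
    [-0.03,0,0,0,0,0,255],
    [-0.03,0,0,0,0,0,255],
    [0,0,0,0,0,0,255]
  ]
}}

```text
time: 4.35
ee_pos: [0.4732, -0.3655, 0.1082]
eef_rot: [1.211, 1.201, -1.212]
wrist_force: [0.4, -0.4, -1.8]
grip_width: 0.0322
```

```bash
python3 -c "
from h import *
go(.638,-.0098,.115)
c=snap('scene','s2.png');g=c['img'][40:190,170:350];cv2.imwrite('pics/s2c.png',cv2.resize(g,None,fx=4,fy=4,interpolation=2)[:,:,::-1])"
```

```text
t 4.35 p [ 0.4732 -0.3655  0.1082] w 0.0322 F [ 0.4 -0.4 -1.8]
tool d [-0.0078  0.1631 -0.3565] rot deg [-0.28  0.25 -0.22]
```

View pics/s2c.png

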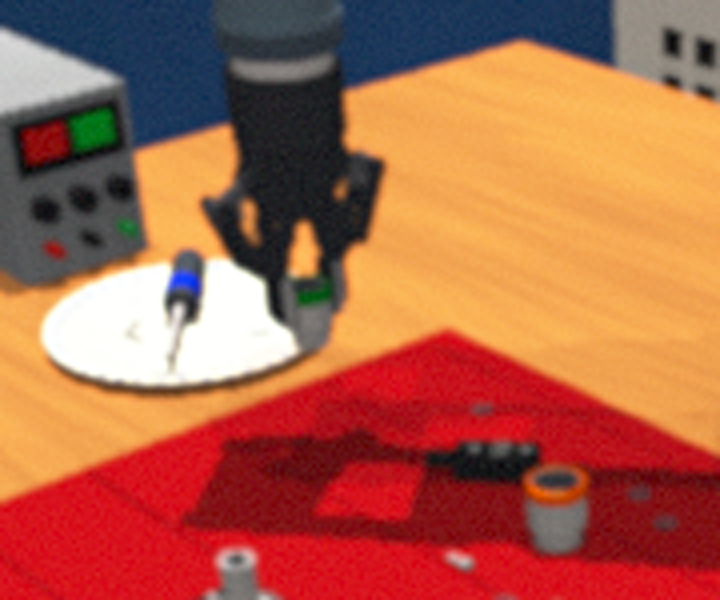

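The green socket is held upright at crop (313,310). Moving it to pad c at carry height.

Call:
{"method": "servo_tool", "body": {
  "rows": [
    [0,0.01,-0.025,0,0,0,255],
    [-0.001,0.022,-0.05,0,0,0,255],
    [-0.001,0.025,-0.054,0,0,0,255],
    [-0.001,0.025,-0.054,0,0,0,255],
    [-0.001,0.025,-0.054,0,0,0,255],
    [0,0.025,-0.054,0,0,0,255],
    [0,0.02,-0.045,0,0,0,255],
    [0,0.0111,-0.0205,0,0,0,255]
  ]
}}

```text
time: 5.4
ee_pos: [0.636, -0.0054, 0.1069]
eef_rot: [1.21, 1.211, -1.213]
wrist_force: [0.1, -0.3, -1.1]
grip_width: 0.032
```

Call:
{"method": "servo_tool", "body": {
  "rows": [
    [0,0,0,0,0,0,255],
    [0,0,0,0,0,0,255],
    [0.01,0,0,0,0,0,255],
    [0.01,0,0,0,0,0,255],
    [0.01,0,0,0,0,0,255],
    [0,0,0,0,0,0,255],
    [0,0,0,0,0,0,255],
    [0,0,0,0,0,0,255]
  ]
}}

```text
time: 6.4
ee_pos: [0.6371, -0.0084, 0.0793]
eef_rot: [1.213, 1.206, -1.212]
wrist_force: [0.1, 0.2, -1.0]
grip_width: 0.0316
```

```bash
python3 -c "
from h import *
go(.638,-.0118,.043)
c=snap('scene','s3.png');g=c['img'][110:260,200:360];cv2.imwrite('pics/s3c.png',cv2.resize(g,None,fx=4,fy=4,interpolation=2)[:,:,::-1])"
```

```text
t 6.4 p [ 0.6371 -0.0084  0.0793] w 0.0316 F [ 0.1  0.2 -1. ]
tool d [0.0363 0.0009 0.0034] rot deg [-0.28  0.01 -0.05]
```

View pics/s3c.png

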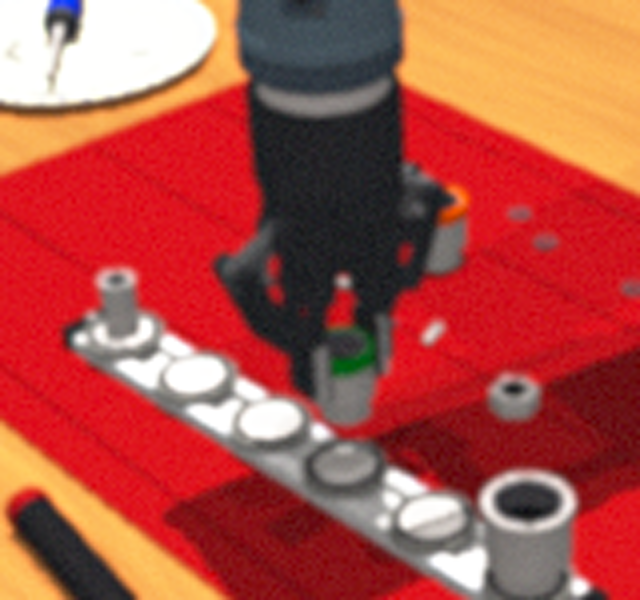

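The socket hangs above pad c: mouth at crop (348,346), pad at (344,463). I'll compute the offset from that.

```bash
python3 -c "
from h import *
c=viewer.camera('scene')
print(ray(c,286.6,196.1,.0975), ray(c,286.6,213.4,.056)); st()"
```

```text
[ 0.63586641 -0.00330608  0.0975    ] [ 0.63980753 -0.00213092  0.056     ]
t 6.5 p [ 0.637  -0.0083  0.0793] w 0.0317 F [-0.8  0.9 -0.7]
```

Call:
{"method": "servo_tool", "body": {
  "rows": [
    [0,0.001,0.005,0,0,0,255],
    [0.01,0,0,0,0,0,255],
    [0.01,0,0,0,0,0,255],
    [0.008,0,0,0,0,0,255],
    [0.005,0,0,0,0,0,255],
    [0,0,0,0,0,0,255],
    [0,0,0,0,0,0,255],
    [0,0,0,0,0,0,255]
  ]
}}

```text
time: 7.5
ee_pos: [0.638, -0.0134, 0.0463]
eef_rot: [1.213, 1.206, -1.212]
wrist_force: [-0.5, -0.5, -2.6]
grip_width: 0.0314
```

```bash
python3 -c "
from h import *
go(.638,-.014,.043)
c=snap('scene','s4.png');g=c['img'][110:260,200:360];cv2.imwrite('pics/s4c.png',cv2.resize(g,None,fx=4,fy=4,interpolation=2)[:,:,::-1])"
```

```text
t 7.5 p [ 0.638  -0.0134  0.0463] w 0.0314 F [-0.5 -0.5 -2.6]
tool d [0.0033 0.     0.0006] rot deg [-0.29  0.01 -0.05]
```

View pics/s4c.png

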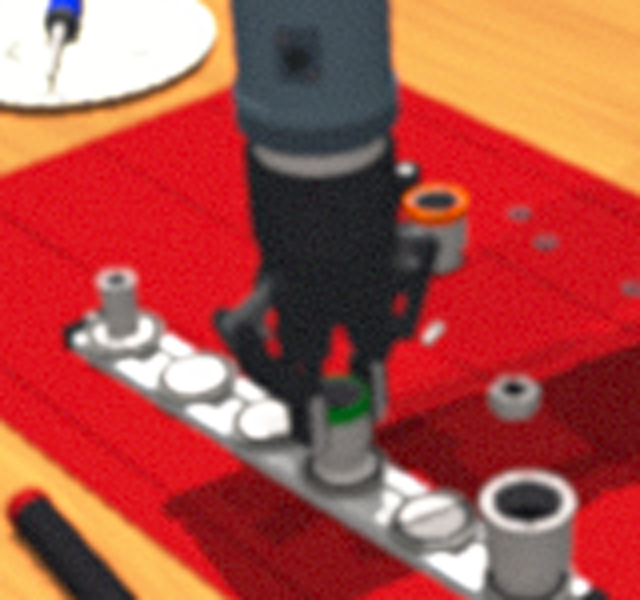

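Foot sits just above pad c, centred (344,465). Lowering the last 3 mm and releasing.

Call:
{"method": "servo_tool", "body": {
  "rows": [
    [0.0015,0,0,0,0,0,255],
    [0.0015,0,0,0,0,0,255],
    [0,0,0,0,0,0,255],
    [0,0,0,0,0,0,255],
    [0,0,0,0,0,0,0],
    [0,0,0,0,0,0,0],
    [0,0,0,0,0,0,0],
    [0,0,0,0,0,0,0]
  ]
}}

```text
time: 8.55
ee_pos: [0.6377, -0.0134, 0.0429]
eef_rot: [1.213, 1.207, -1.213]
wrist_force: [-0.5, -0.1, -0.4]
grip_width: 0.0854
```

Call:
{"method": "servo_tool", "body": {
  "rows": [
    [0,0,0,0,0,0,0],
    [0,0,0,0,0,0,0],
    [-0.015,0,0,0,0,0,0],
    [-0.03,0,0,0,0,0,0],
    [-0.03,0,0,0,0,0,0],
    [-0.02,-0.03,0.02,0,0,0,0],
    [0,-0.05,0.03,0,0,0,0],
    [0,-0.05,0.03,0,0,0,0]
  ]
}}

```text
time: 9.55
ee_pos: [0.5066, -0.0935, 0.1394]
eef_rot: [1.212, 1.205, -1.211]
wrist_force: [-0.3, -0.9, -0.0]
grip_width: 0.0857
```

```bash
cat >> h.py <<'E'
H={"blue":(105,130,.040),"yellow":(24,33,.042),"green":(45,85,.044),"orange":(8,20,.046)}
def find(n,k,x,y,up=0,c=None):
    c=c or viewer.camera(n); f=200/np.tan(np.radians(c["vertical_fov"])/2); T=np.linalg.inv(np.array(c["world_from_camera"]))
    lo,hi,z=H[k]; z=z-.002+up; p=T@np.array([x,y,z,1]); u=int(p[0]/p[2]*f+c["cx"]); v=int(p[1]/p[2]*f+c["cy"])
    m=cv2.inRange(cv2.cvtColor(c["img"],cv2.COLOR_RGB2HSV),(lo,90,40),(hi,255,255)); q=np.zeros_like(m); q[v-15:v+15,u-15:u+15]=m[v-15:v+15,u-15:u+15]
    ys,xs=np.nonzero(q)
    if len(xs)<4: print(n,k,"few"); return
    (cu,cv_),r=cv2.minEnclosingCircle(np.column_stack([xs,ys]).astype(np.float32))
    print(n,k,len(xs),round(cu,1),round(cv_,1),round(r,1),ray(c,cu,cv_,z).round(4))
E
python3 -c "
from h import *
go(.4395,-.1527,.1)
find('top','green',.638,-.01,.016);find('scene','green',.638,-.01,.016);find('scene','orange',.4395,-.1527);find('top','orange',.4395,-.1527)
c=snap('top','s5.png');g=c['img'][145:275,250:430];cv2.imwrite('pics/s5c.png',cv2.resize(g,None,fx=4,fy=4,interpolation=2)[:,:,::-1])"
```

```text
t 9.55 p [ 0.5066 -0.0935  0.1394] w 0.0857 F [-0.3 -0.9 -0. ]
tool d [ 0.0393 -0.0669  0.0594] rot deg [-0.24  0.07 -0.13]
top green 84 328.2 168.5 7.5 [ 0.6364 -0.0107  0.058 ]
scene green 110 284.1 210.8 8.1 [ 0.6392 -0.011   0.058 ]
scene orange 81 308.0 159.0 8.0 [ 0.4358 -0.1599  0.044 ]
top orange 124 385.9 253.9 9.4 [ 0.4388 -0.1523  0.044 ]
```

View pics/s5c.png

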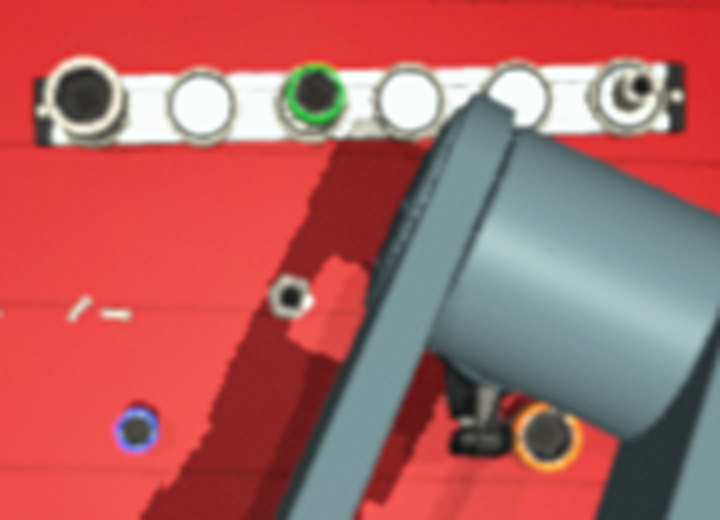

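Green stands upright and centred on pad c (both cameras agree to about 2 mm). Orange next.

Call:
{"method": "servo_tool", "body": {
  "rows": [
    [0.008,-0.02,0.014,0,0,0,0],
    [0.008,-0.02,0.02,0,0,0,0],
    [0.008,-0.015,0.015,0,0,0,0],
    [0.008,-0.009,0.007,0,0,0,0],
    [0.007,-0.003,0.003,0,0,0,0],
    [0,0,0,0,0,0,0],
    [0,0,0,0,0,0,0],
    [0,0,0,0,0,0,0]
  ]
}}

```text
time: 10.8
ee_pos: [0.4405, -0.1512, 0.0991]
eef_rot: [1.213, 1.206, -1.212]
wrist_force: [-0.0, -0.9, 0.1]
grip_width: 0.0852
```

```bash
python3 -c "
from h import *
go(.439,-.1523,.025)"
```

```text
t 10.8 p [ 0.4405 -0.1512  0.0991] w 0.0852 F [-0.  -0.9  0.1]
tool d [ 0.0741 -0.0015  0.0011] rot deg [-0.25  0.02 -0.03]
```

Call:
{"method": "servo_tool", "body": {
  "rows": [
    [0.015,-0.0015,0.001,-0.25,0,0,0],
    [0.018,0,0,0,0,0,0],
    [0.018,0,0,0,0,0,0],
    [0.015,0,0,0,0,0,0],
    [0.007,0,0,0,0,0,0],
    [0,0,0,0,0,0,0],
    [0,0,0,0,0,0,100],
    [0,0,0,0,0,0,255]
  ]
}}

```text
time: 11.8
ee_pos: [0.4389, -0.1527, 0.0264]
eef_rot: [1.21, 1.208, -1.209]
wrist_force: [0.0, 1.4, -0.3]
grip_width: 0.0516
```

Call:
{"method": "servo_tool", "body": {
  "rows": [
    [0,0,0,0,0,0,255],
    [0,0,0,0,0,0,255],
    [0,0,0,0,0,0,255],
    [0,0,0,0,0,0,255],
    [0,0,0,0,0,0,255],
    [0,0,0,0,0,0,255],
    [0,0,0,0,0,0,255],
    [0,0,0,0,0,0,255]
  ]
}}

```text
time: 12.8
ee_pos: [0.439, -0.1526, 0.0266]
eef_rot: [1.21, 1.208, -1.209]
wrist_force: [-0.5, 0.1, 4.9]
grip_width: 0.0365
```

Call:
{"method": "servo_tool", "body": {
  "rows": [
    [-0.015,0,0,0,0,0,255],
    [-0.025,0,0,0,0,0,255],
    [-0.025,0,0,0,0,0,255],
    [-0.02,0,0,0,0,0,255],
    [0,0,0,0,0,0,255],
    [0,0,0,0,0,0,255],
    [0,0,0,0,0,0,255],
    [0,0,0,0,0,0,255]
  ]
}}

```text
time: 13.8
ee_pos: [0.438, -0.152, 0.11]
eef_rot: [1.21, 1.211, -1.21]
wrist_force: [-0.6, 0.4, -2.0]
grip_width: 0.0363
```

```bash
python3 -c "
from h import *
go(.635,.0572,.11)
find('scene','orange',.439,-.152,.085)"
```

```text
t 13.8 p [ 0.438 -0.152  0.11 ] w 0.0363 F [-0.6  0.4 -2. ]
tool d [-0.      0.1969 -0.2094] rot deg [-0.04 -0.05  0.08]
scene orange 231 311.5 127.5 16.3 [ 0.4229 -0.1578  0.129 ]
```

Call:
{"method": "servo_tool", "body": {
  "rows": [
    [0,0.018,-0.02,0,0,0,255],
    [0,0.04,-0.042,0,0,0,255],
    [0,0.045,-0.048,0,0,0,255],
    [0,0.045,-0.048,0,0,0,255],
    [0,0.034,-0.036,0,0,0,255],
    [0,0.0149,-0.0154,0,0,0,255],
    [0,0,0,0,0,0,255],
    [0,0,0,0,0,0,255]
  ]
}}

```text
time: 14.85
ee_pos: [0.6301, 0.0516, 0.11]
eef_rot: [1.209, 1.21, -1.211]
wrist_force: [-1.0, -0.1, -1.5]
grip_width: 0.0364
```

Call:
{"method": "servo_tool", "body": {
  "rows": [
    [0.01,0,0,0,0,0,255],
    [0.015,0,0,0,0,0,255],
    [0.015,0,0,0,0,0,255],
    [0.01,0,0,0,0,0,255],
    [0,0,0,0,0,0,255],
    [0,0,0,0,0,0,255],
    [0,0,0,0,0,0,255],
    [0,0,0,0,0,0,255]
  ]
}}

```text
time: 15.85
ee_pos: [0.6313, 0.0522, 0.0614]
eef_rot: [1.21, 1.208, -1.209]
wrist_force: [0.5, -0.0, -1.6]
grip_width: 0.0364
```

```bash
python3 -c "
from h import *
go(.635,.0572,.0436)
c=snap('scene','s6.png');find('scene','orange',.635,.0572,.032,c);g=c['img'][130:280,220:380];cv2.imwrite('pics/s6c.png',cv2.resize(g,None,fx=4,fy=4,interpolation=2)[:,:,::-1])"
```

```text
t 15.85 p [0.6313 0.0522 0.0614] w 0.0364 F [ 0.5 -0.  -1.6]
tool d [ 0.0178  0.0036 -0.005 ] rot deg [-0.03  0.   -0.06]
scene orange 53 310.0 215.9 7.2 [0.6287 0.0596 0.076 ]
```

View pics/s6c.png

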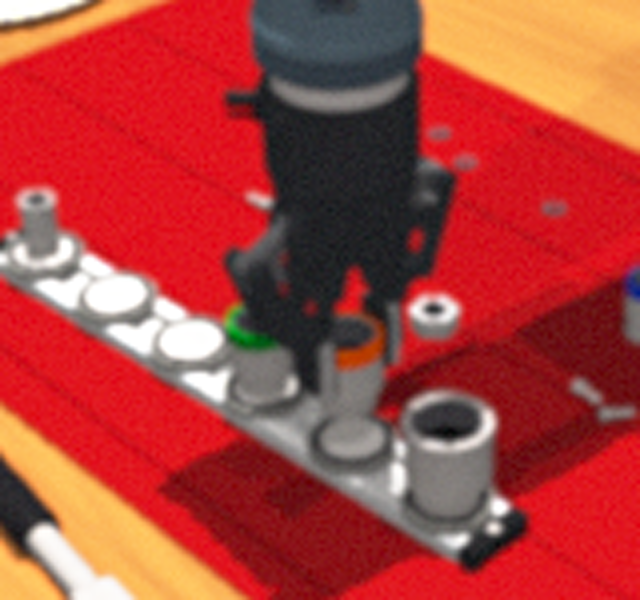

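Orange hangs a few mm short of pad d, mouth at crop (357,330) and pad at (352,437). Applying the TCP correction, lowering and releasing.

Call:
{"method": "servo_tool", "body": {
  "rows": [
    [0,0.0035,-0.005,0,0,0,255],
    [0.005,0,0,0,0,0,255],
    [0.006,0,0,0,0,0,255],
    [0.004,0,0,0,0,0,255],
    [0.0015,0,0,0,0,0,255],
    [0,0,0,0,0,0,255],
    [0,0,0,0,0,0,255],
    [0,0,0,0,0,0,255]
  ]
}}

```text
time: 16.9
ee_pos: [0.6347, 0.0571, 0.0445]
eef_rot: [1.21, 1.209, -1.209]
wrist_force: [0.7, -0.5, -1.9]
grip_width: 0.0362
```

```bash
python3 -c "
from h import *
go(.635,.0572,.0436)"
```

```text
t 16.9 p [0.6347 0.0571 0.0445] w 0.0362 F [ 0.7 -0.5 -1.9]
tool d [ 0.0009  0.0003 -0.0001] rot deg [-0.04  0.   -0.03]
```

Next: blue at (0.4378, 0.0893).

Call:
{"method": "servo_tool", "body": {
  "rows": [
    [0.001,0,0,0,0,0,255],
    [0,0,0,0,0,0,255],
    [0,0,0,0,0,0,0],
    [0,0,0,0,0,0,0],
    [0,0,0,0,0,0,0],
    [0,0,0,0,0,0,0],
    [0,0,0,0,0,0,0],
    [-0.01,0,0,0,0,0,0]
  ]
}}

```text
time: 17.9
ee_pos: [0.6337, 0.0572, 0.0527]
eef_rot: [1.209, 1.211, -1.211]
wrist_force: [-0.2, 0.1, 0.6]
grip_width: 0.0853
```

Call:
{"method": "servo_tool", "body": {
  "rows": [
    [-0.03,0,0,0,0,0,0],
    [-0.03,0,0,0,0,0,0],
    [0,-0.03,-0.005,0,0,0,0],
    [0,-0.05,-0.008,0,0,0,0],
    [0,-0.055,-0.009,0,0,0,0],
    [0,-0.045,-0.007,0,0,0,0],
    [0,-0.0175,-0.003,0,0,0,0],
    [0,0,0,0,0,0,0]
  ]
}}

```text
time: 18.9
ee_pos: [0.4365, 0.0895, 0.114]
eef_rot: [1.21, 1.208, -1.208]
wrist_force: [0.3, 0.5, 0.1]
grip_width: 0.0859
```

Call:
{"method": "servo_tool", "body": {
  "rows": [
    [0,0,0,0,0,0,0],
    [0,0,0,0,0,0,0],
    [0.01,0,0,0,0,0,0],
    [0,0,0,0,0,0,0],
    [0,0,0,0,0,0,0],
    [0,0,0,0,0,0,0],
    [0,0,0,0,0,0,0],
    [0,0,0,0,0,0,0]
  ]
}}

```text
time: 19.9
ee_pos: [0.4371, 0.0893, 0.1034]
eef_rot: [1.21, 1.209, -1.209]
wrist_force: [-0.2, -0.3, 1.0]
grip_width: 0.0853
```

```bash
python3 -c "
from h import *
go(.4378,.0893,.0235)
for n in('top','scene'):
  find(n,'orange',.635,.0572,.016);find(n,'blue',.437,.089)"
```

```text
t 19.9 p [0.4371 0.0893 0.1034] w 0.0853 F [-0.2 -0.3  1. ]
tool d [ 0.0799  0.0007 -0.0001] rot deg [-0.04  0.   -0.02]
top orange 137 299.9 168.5 9.0 [0.6342 0.0563 0.06  ]
top blue few
scene orange 147 303.9 216.6 14.7 [0.6249 0.0363 0.06  ]
scene blue 51 381.8 201.0 5.2 [0.4408 0.0921 0.038 ]
```

Orange is well placed on pad d (the scene value is polluted by the band's skirt and skin-tone neighbours; the top view gives a clean circle). Gripping blue.

Call:
{"method": "servo_tool", "body": {
  "rows": [
    [0.015,0.0015,-0.001,0,0,0,0],
    [0.02,0,0,0,0,0,0],
    [0.02,0,0,0,0,0,0],
    [0.018,0,0,0,0,0,0],
    [0.007,0,0,0,0,0,0],
    [0,0,0,0,0,0,0],
    [0,0,0,0,0,0,100],
    [0,0,0,0,0,0,255]
  ]
}}

```text
time: 21.1
ee_pos: [0.4391, 0.0902, 0.0239]
eef_rot: [1.21, 1.208, -1.209]
wrist_force: [-0.7, -0.2, -0.7]
grip_width: 0.0517
```

Call:
{"method": "servo_tool", "body": {
  "rows": [
    [0,0,0,0,0,0,255],
    [0,0,0,0,0,0,255],
    [0,0,0,0,0,0,255],
    [0,0,0,0,0,0,255],
    [0,0,0,0,0,0,255],
    [0,0,0,0,0,0,255],
    [0,0,0,0,0,0,255],
    [0,0,0,0,0,0,255]
  ]
}}

```text
time: 22.1
ee_pos: [0.4389, 0.0902, 0.0239]
eef_rot: [1.21, 1.208, -1.209]
wrist_force: [-2.1, -0.4, 5.1]
grip_width: 0.022
```

Call:
{"method": "servo_tool", "body": {
  "rows": [
    [-0.015,0,0,0,0,0,255],
    [-0.025,0,0,0,0,0,255],
    [-0.025,0,0,0,0,0,255],
    [-0.02,0,0,0,0,0,255],
    [0,0,0,0,0,0,255],
    [0,0,0,0,0,0,255],
    [0,0,0,0,0,0,255],
    [0,0,0,0,0,0,255]
  ]
}}

```text
time: 23.1
ee_pos: [0.4379, 0.0903, 0.1075]
eef_rot: [1.209, 1.21, -1.211]
wrist_force: [0.0, -0.5, -1.5]
grip_width: 0.0223
```

```bash
python3 -c "
from h import *
go(.6442,-.1362,.11)
snap('scene','s7.png');"
```

```text
t 23.1 p [0.4379 0.0903 0.1075] w 0.0223 F [ 0.  -0.5 -1.5]
tool d [-0.0028  0.2064  0.2263] rot deg [-0.04 -0.01  0.09]
```

Call:
{"method": "servo_tool", "body": {
  "rows": [
    [-0.003,0.018,0.02,0,0,0,255],
    [0,0.04,0.044,0,0,0,255],
    [0,0.045,0.049,0,0,0,255],
    [0,0.045,0.049,0,0,0,255],
    [0,0.038,0.042,0,0,0,255],
    [0,0.0204,0.0223,0,0,0,255],
    [0,0,0,0,0,0,255],
    [0,0,0,0,0,0,255]
  ]
}}

```text
time: 24.15
ee_pos: [0.6383, -0.1295, 0.1103]
eef_rot: [1.209, 1.211, -1.211]
wrist_force: [-0.6, 0.6, -0.6]
grip_width: 0.0222
```

Call:
{"method": "servo_tool", "body": {
  "rows": [
    [0.01,0,0,0,0,0,255],
    [0.015,0,0,0,0,0,255],
    [0.015,0,0,0,0,0,255],
    [0.01,0,0,0,0,0,255],
    [0,0,0,0,0,0,255],
    [0,0,0,0,0,0,255],
    [0,0,0,0,0,0,255],
    [0,0,0,0,0,0,255]
  ]
}}

```text
time: 25.15
ee_pos: [0.6396, -0.1304, 0.0619]
eef_rot: [1.21, 1.208, -1.209]
wrist_force: [0.3, 0.3, -0.4]
grip_width: 0.0218
```

```bash
python3 -c "
from h import *
go(.6442,-.1371,.0404)
c=snap('scene','s8.png');g=c['img'][90:240,180:340];cv2.imwrite('pics/s8c.png',cv2.resize(g,None,fx=4,fy=4,interpolation=2)[:,:,::-1])"
```

```text
t 25.15 p [ 0.6396 -0.1304  0.0619] w 0.0218 F [ 0.3  0.3 -0.4]
tool d [0.0215 0.0045 0.0067] rot deg [-0.04  0.02 -0.05]
```

View pics/s8c.png

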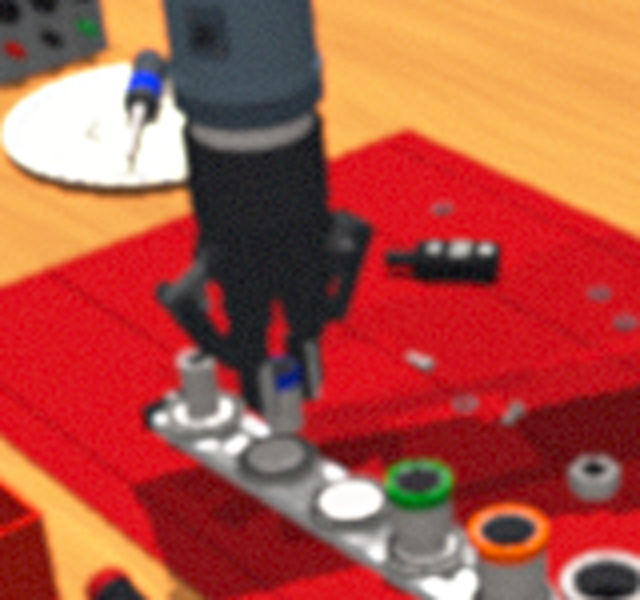

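Blue is held upright above pad a (pad at crop 278,455). Correcting, lowering, checking.

Call:
{"method": "servo_tool", "body": {
  "rows": [
    [0,0.0045,0.0065,0,0,0,255],
    [0.006,0,0,0,0,0,255],
    [0.007,0,0,0,0,0,255],
    [0.005,0,0,0,0,0,255],
    [0.002,0,0,0,0,0,255],
    [0,0,0,0,0,0,255],
    [0,0,0,0,0,0,255],
    [0,0,0,0,0,0,255]
  ]
}}

```text
time: 26.2
ee_pos: [0.644, -0.1368, 0.0416]
eef_rot: [1.21, 1.208, -1.209]
wrist_force: [0.3, 0.6, -0.6]
grip_width: 0.0222
```

```bash
python3 -c "
from h import *
go(.6442,-.1371,.0404)"
```

```text
t 26.2 p [ 0.644  -0.1368  0.0416] w 0.0222 F [ 0.3  0.6 -0.6]
tool d [0.0012 0.0002 0.0003] rot deg [-0.04  0.01 -0.03]
```

Call:
{"method": "servo_tool", "body": {
  "rows": [
    [0.0012,0,0,0,0,0,255],
    [0,0,0,0,0,0,255],
    [0,0,0,0,0,0,0],
    [0,0,0,0,0,0,0],
    [0,0,0,0,0,0,0],
    [0,0,0,0,0,0,0],
    [0,0,0,0,0,0,0],
    [-0.01,0,0,0,0,0,0]
  ]
}}

```text
time: 27.2
ee_pos: [0.643, -0.1365, 0.0495]
eef_rot: [1.209, 1.211, -1.211]
wrist_force: [0.5, 0.7, 0.4]
grip_width: 0.0854
```

Call:
{"method": "servo_tool", "body": {
  "rows": [
    [-0.03,0,0,0,0,0,0],
    [-0.04,0,0,0,0,0,0],
    [0,-0.03,-0.02,0,0,0,0],
    [0,-0.04,-0.035,0,0,0,0],
    [0,-0.03,-0.045,0,0,0,0],
    [0,-0.02,-0.05,0,0,0,0],
    [0,-0.01,-0.05,0,0,0,0],
    [0,-0.005,-0.05,0,0,0,0]
  ]
}}

```text
time: 28.2
ee_pos: [0.5087, 0.1148, 0.1212]
eef_rot: [1.211, 1.208, -1.209]
wrist_force: [-0.1, -0.2, -0.1]
grip_width: 0.0852
```

Call:
{"method": "servo_tool", "body": {
  "rows": [
    [0,-0.005,-0.05,0,0,0,0],
    [0,-0.005,-0.05,0,0,0,0],
    [0,0,-0.05,0,0,0,0],
    [0,0,-0.045,0,0,0,0],
    [0,0,-0.035,0,0,0,0],
    [0,0,-0.019,0,0,0,0],
    [0,0,0,0,0,0,0],
    [0,0,0,0,0,0,0]
  ]
}}

```text
time: 29.2
ee_pos: [0.4992, 0.3612, 0.12]
eef_rot: [1.21, 1.208, -1.211]
wrist_force: [-0.1, -1.5, 0.7]
grip_width: 0.0852
```

```bash
python3 -c "
from h import *
go(.499,.3618,.1)
for n in('top','scene'):
  find(n,'blue',.6442,-.1362,.016);find(n,'yellow',.499,.362)"
```

```text
t 29.2 p [0.4992 0.3612 0.12  ] w 0.0852 F [-0.1 -1.5  0.7]
tool d [ 0.02   -0.0002 -0.0006] rot deg [-0.08  0.04  0.02]
top blue 63 381.4 167.0 5.5 [ 0.6442 -0.1372  0.054 ]
top yellow 40 171.3 222.7 5.8 [0.4982 0.3602 0.04  ]
scene blue 59 246.7 191.5 5.0 [ 0.6479 -0.1332  0.054 ]
scene yellow 56 474.0 274.3 7.1 [0.5051 0.3651 0.04  ]
```

Blue placed on pad a. Gripping yellow.

Call:
{"method": "servo_tool", "body": {
  "rows": [
    [0.02,0,-0.0005,0,0,0,0],
    [0.025,0,0,0,0,0,0],
    [0.025,0,0,0,0,0,0],
    [0.018,0,0,0,0,0,0],
    [0.008,0,0,0,0,0,0],
    [0,0,0,0,0,0,0],
    [0,0,0,0,0,0,100],
    [0,0,0,0,0,0,255]
  ]
}}

```text
time: 30.4
ee_pos: [0.4998, 0.3632, 0.0251]
eef_rot: [1.211, 1.208, -1.208]
wrist_force: [0.4, 0.2, 1.3]
grip_width: 0.0519
```

Call:
{"method": "servo_tool", "body": {
  "rows": [
    [0,0,0,0,0,0,255],
    [0,0,0,0,0,0,255],
    [0,0,0,0,0,0,255],
    [0,0,0,0,0,0,255],
    [0,0,0,0,0,0,255],
    [0,0,0,0,0,0,255],
    [0,0,0,0,0,0,255],
    [0,0,0,0,0,0,255]
  ]
}}

```text
time: 31.4
ee_pos: [0.4997, 0.3631, 0.0249]
eef_rot: [1.211, 1.208, -1.209]
wrist_force: [-0.2, -0.3, 6.1]
grip_width: 0.0272
```

Call:
{"method": "servo_tool", "body": {
  "rows": [
    [-0.015,0,0,0,0,0,255],
    [-0.025,0,0,0,0,0,255],
    [-0.025,0,0,0,0,0,255],
    [-0.025,0,0,0,0,0,255],
    [0,0,0,0,0,0,255],
    [0,0,0,0,0,0,255],
    [0,0,0,0,0,0,255],
    [0,0,0,0,0,0,255]
  ]
}}

```text
time: 32.4
ee_pos: [0.4985, 0.3625, 0.1129]
eef_rot: [1.208, 1.21, -1.211]
wrist_force: [0.2, -0.9, -0.8]
grip_width: 0.0272
```

```bash
python3 -c "
from h import *
go(.6414,-.0697,.114)"
```

```text
t 32.4 p [0.4985 0.3625 0.1129] w 0.0272 F [ 0.2 -0.9 -0.8]
tool d [-0.001   0.1432  0.4321] rot deg [-0.04  0.05  0.1 ]
```

Call:
{"method": "servo_tool", "body": {
  "rows": [
    [0,0,0.025,0,0,0,255],
    [0,0,0.045,0,0,0,255],
    [0,0,0.05,0,0,0,255],
    [0,0,0.05,0,0,0,255],
    [0,0.003,0.05,0,0,0,255],
    [0,0.01,0.05,0,0,0,255],
    [0,0.02,0.05,0,0,0,255],
    [0,0.03,0.045,0,0,0,255]
  ]
}}

```text
time: 33.4
ee_pos: [0.5618, -0.0039, 0.1138]
eef_rot: [1.21, 1.209, -1.21]
wrist_force: [1.2, 0.8, -0.9]
grip_width: 0.0275
```

Call:
{"method": "servo_tool", "body": {
  "rows": [
    [0,0.035,0.035,0,0,0,255],
    [0,0.03,0.02,0,0,0,255],
    [0,0.0152,0.0105,0,0,0,255],
    [0,0,0,0,0,0,255],
    [0.015,0,0,0,0,0,255],
    [0.02,0,0,0,0,0,255],
    [0.015,0,0,0,0,0,255],
    [0,0,0,0,0,0,255]
  ]
}}

```text
time: 34.4
ee_pos: [0.6402, -0.067, 0.0615]
eef_rot: [1.208, 1.213, -1.212]
wrist_force: [0.7, -0.0, -1.1]
grip_width: 0.027
```

Call:
{"method": "servo_tool", "body": {
  "rows": [
    [0,0,0,0,0,0,255],
    [0,0,0,0,0,0,255],
    [0,0,0,0,0,0,255],
    [0,0,0,0,0,0,255],
    [0,0,0,0,0,0,255],
    [0,0,0,0,0,0,255],
    [0,0,0,0,0,0,255],
    [0,0,0,0,0,0,255]
  ]
}}

```text
time: 35.4
ee_pos: [0.642, -0.0677, 0.0641]
eef_rot: [1.21, 1.209, -1.21]
wrist_force: [0.1, 0.1, -0.6]
grip_width: 0.0276
```

```bash
python3 -c "
from h import *
go(.6414,-.068,.0411)
c=snap('scene','s9.png');g=c['img'][100:250,180:340];cv2.imwrite('pics/s9c.png',cv2.resize(g,None,fx=4,fy=4,interpolation=2)[:,:,::-1])"
```

```text
t 35.4 p [ 0.642  -0.0677  0.0641] w 0.0276 F [ 0.1  0.1 -0.6]
tool d [ 0.023  -0.0006  0.0003] rot deg [-0.04 -0.    0.  ]
```

View pics/s9c.png

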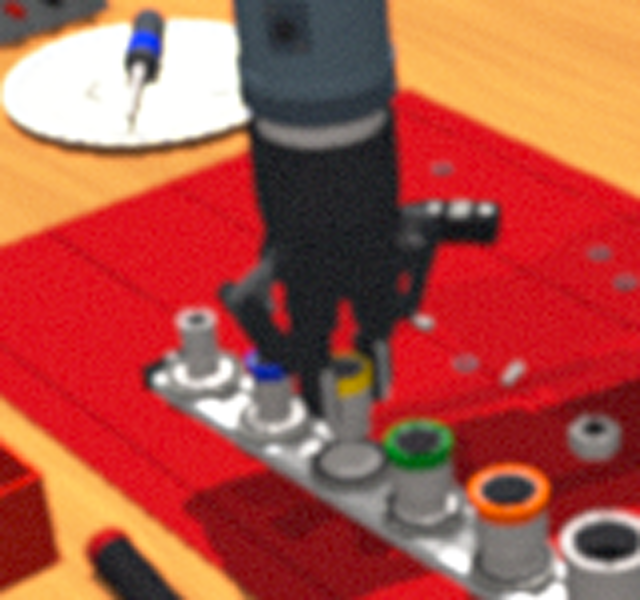

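Yellow hangs directly above pad b (350,460), and its neighbours are undisturbed.

Call:
{"method": "servo_tool", "body": {
  "rows": [
    [0.005,-0.0005,0,0,0,0,255],
    [0.007,0,0,0,0,0,255],
    [0.006,0,0,0,0,0,255],
    [0.0035,0,0,0,0,0,255],
    [0,0,0,0,0,0,255],
    [0,0,0,0,0,0,255],
    [0,0,0,0,0,0,255],
    [0,0,0,0,0,0,255]
  ]
}}

```text
time: 36.45
ee_pos: [0.6417, -0.0678, 0.0428]
eef_rot: [1.21, 1.208, -1.209]
wrist_force: [-0.1, -0.5, -0.9]
grip_width: 0.0277
```

```bash
python3 -c "
from h import *
go(.6414,-.068,.0411)"
```

```text
t 36.45 p [ 0.6417 -0.0678  0.0428] w 0.0277 F [-0.1 -0.5 -0.9]
tool d [ 0.0017 -0.0003  0.0002] rot deg [-0.04  0.01 -0.02]
```

Call:
{"method": "servo_tool", "body": {
  "rows": [
    [0.0017,0,0,0,0,0,255],
    [0,0,0,0,0,0,255],
    [0,0,0,0,0,0,0],
    [0,0,0,0,0,0,0],
    [0,0,0,0,0,0,0],
    [0,0,0,0,0,0,0],
    [0,0,0,0,0,0,0],
    [-0.01,0,0,0,0,0,0]
  ]
}}

```text
time: 37.45
ee_pos: [0.6407, -0.0675, 0.0503]
eef_rot: [1.209, 1.211, -1.211]
wrist_force: [-1.0, -0.5, 0.2]
grip_width: 0.0852
```

Call:
{"method": "servo_tool", "body": {
  "rows": [
    [-0.03,0,0,0,0,0,0],
    [-0.04,0,0,0,0,0,0],
    [-0.04,-0.03,0,0,0,0,0],
    [-0.03,-0.05,0,0,0,0,0],
    [0,-0.05,0.03,0,0,0,0],
    [0,-0.05,0.05,0,0,0,0],
    [0,-0.03,0.05,0,0,0,0],
    [0,0,0.03,0,0,0,0]
  ]
}}

```text
time: 38.45
ee_pos: [0.4357, -0.2237, 0.1921]
eef_rot: [1.211, 1.206, -1.211]
wrist_force: [1.2, -0.8, -0.1]
grip_width: 0.0855
```

Call:
{"method": "servo_tool", "body": {
  "rows": [
    [0,0,0.05,0,0,0,0],
    [0,0,0.05,0,0,0,0],
    [0,0,0.05,0,0,0,0],
    [0,0,0,0,0,0,0],
    [0,0,0,0,0,0,0],
    [0,0,0,0,0,0,0],
    [0,0,0,0,0,0,0],
    [0,0,0,0,0,0,0]
  ]
}}

```text
time: 39.45
ee_pos: [0.4374, -0.3712, 0.1911]
eef_rot: [1.209, 1.209, -1.209]
wrist_force: [-0.6, -0.2, -0.3]
grip_width: 0.0853
```

```bash
python3 -c "
from h import *
st()
P=dict(blue=(.6442,-.1362),yellow=(.6414,-.0697),green=(.638,-.0098),orange=(.635,.0572))
c=snap('top','s10.png'); d=snap('scene','s10s.png')
for k,p in P.items():
  find('top',k,*p,.016,c); print('  pad',p)
f=lambda g,h:cv2.resize(g,(720,h),interpolation=2)
cv2.imwrite('pics/s10c.png',np.vstack([f(c['img'][150:190,250:430],160),f(d['img'][170:270,220:370],432)])[:,:,::-1])"
```

```text
t 39.45 p [ 0.4374 -0.3712  0.1911] w 0.0853 F [-0.6 -0.2 -0.3]
top blue 63 381.4 167.0 5.5 [ 0.6442 -0.1372  0.054 ]
  pad (0.6442, -0.1362)
top yellow 97 352.5 167.1 6.8 [ 0.6417 -0.0683  0.056 ]
  pad (0.6414, -0.0697)
top green 82 328.2 168.5 7.5 [ 0.6364 -0.0107  0.058 ]
  pad (0.638, -0.0098)
top orange 138 300.0 168.5 9.0 [0.6342 0.0559 0.06  ]
  pad (0.635, 0.0572)
```

View pics/s10c.png

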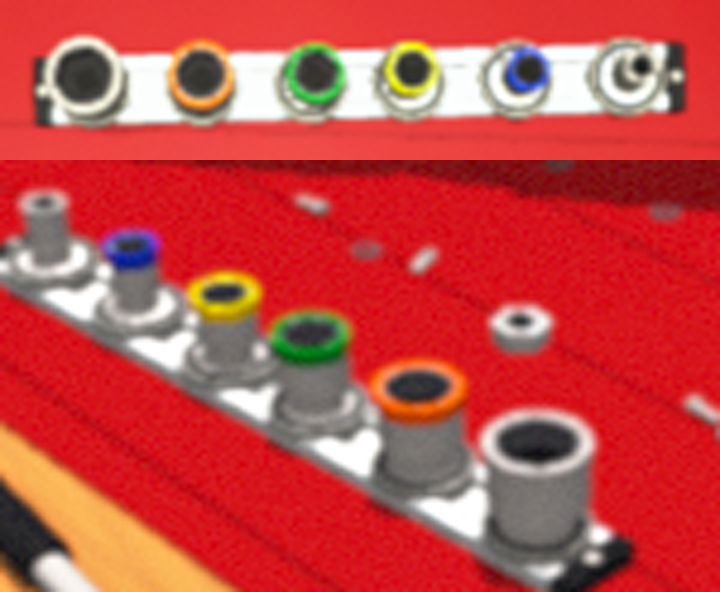

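All four stand upright on their pads in order (blue, yellow, green, orange from socket_13's end), within 2 mm of the centres. The end sockets have not moved.

```bash
python3 -c "
from h import *
print(manip.job_done())"
```

```text
the job is handed in; nothing more can be done
None
```

The four loose sockets are back on the rail and the job is handed in, at about 39.5 s of the 93 s allowed. From socket_13's end the row runs blue on pad a, yellow on pad b, green on pad c and orange on pad d. I gripped each one from above with the jaws set across the rail.

- **Position:** the last top-camera check put every socket within about 2 mm of its pad centre, against the 10 mm allowed.
- **State at hand-in:** all six sockets looked upright, the two end sockets looked unmoved, and the gripper was open and well clear.
- **Checks that disagreed:**
  - One scene-camera reading of orange after placing was about 2 cm off. I put that down to faulty colour segmentation. The top view and the final pictures showed orange in place.
  - The scene camera also put blue about 5 mm from where the top camera did, still inside tolerance.
- **Contact force:** while closing on green I read a brief 29 N at the wrist, below the limit of 120 N. The other grips read about 6 N or less.

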